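Marble dish lock

TASK

Test the attic room's marble-dish lock: press the coloured keys fully down one at a time, red, then yellow, then blue. Then take the dish by its wooden handle, lift it level about 8 cm straight up off its stand, and only then turn it a quarter turn so that its red pointer points at the green lamp (never swinging it round past the amber one), with the marble staying in the middle all the while. Finish holding the dish still and level above its stand, and leave the other things on the table alone.

Things in the scene. Friction and masses are not known exactly. Their poses are not given: they have to be found in the camera images.
- key_red (a joint): travel of the red spring key: 0 up, 0.006 m fully down; springs back when let go; about 1.5 N starts it, 5 N takes it fully down
- key_yellow (a joint): travel of the yellow spring key: 0 up, 0.006 m fully down; springs back when let go; about 1.5 N starts it, 5 N takes it fully down
- key_blue (a joint): travel of the blue spring key: 0 up, 0.006 m fully down; springs back when let go; about 1.5 N starts it, 5 N takes it fully down
- key_red_top (a point): centre of the top face of the red key, a round plastic button 28 mm across in a black 44 mm collar, its top 10 mm above the collar and 52 mm above the table at rest; it is pressed straight down, 6 mm. The three keys stand in a row, 60 mm apart, in any order, on a fixed dark wooden block with a brass face (200 x 80 x 30 mm)
- key_yellow_top (a point): centre of the top face of the yellow key, a round plastic button 28 mm across in a black 44 mm collar, its top 10 mm above the collar and 52 mm above the table at rest; it is pressed straight down, 6 mm. The three keys stand in a row, 60 mm apart, in any order, on a fixed dark wooden block with a brass face (200 x 80 x 30 mm)
- key_blue_top (a point): centre of the top face of the blue key, a round plastic button 28 mm across in a black 44 mm collar, its top 10 mm above the collar and 52 mm above the table at rest; it is pressed straight down, 6 mm. The three keys stand in a row, 60 mm apart, in any order, on a fixed dark wooden block with a brass face (200 x 80 x 30 mm)
- stand: fixed turned dark-wood pedestal 40 mm high, flat top 90 mm across, 110 mm foot; the dish rests loose on it. Origin at the centre of its underside; the lamps stand 130 mm from it along its +y and -y axes, in either order
- lamp_green: fixed green signal lamp, round dome on a short stem, 64 mm high, 44 mm brass base; origin at the centre of its underside
- lamp_amber: the same lamp in amber, on the opposite side of the stand
- dish: the loose dish as a whole, 0.2 to 0.4 kg: a shallow white round dished plate 146 mm across, 25 mm deep over all, with an arched handle over it. Origin at the centre of its underside (on the stand's top). Its x axis points at the red pointer, y runs along the handle, z is up
- dish_grip (a point): centre of the dish's handle, a flat-sided pale wooden bar 64 mm long (along y), 14 mm thick (along x, the way to grip it) and 22 mm high, carried on two thin brass posts 95 mm above the dish's underside, right above its middle; axes as dish. The lower side of the bar is 48 mm above the marble's top
- dish_middle (a point): centre of the hollow of the dish, on its surface, 12 mm above its underside; axes as dish. The hollow rises gently (5 degrees) to 30 mm from the middle, then at 14 degrees to the rim
- dish_pointer (a point): tip of the red pointer on the dish's rim, 80 mm from the middle along the dish's +x; at the start it points away from the robot, half-way between the two lamps, to within 0.1 rad
- marble_center (a point): centre of the green glass marble, 24 mm across, 20 g, lying loose in the middle of the dish
- tin: bystander: round blue enamel tin with lid, 96 mm across, 133 mm high; origin at the centre of its underside
- jar: bystander: glass jar with brass lid, 80 mm across, 130 mm high; origin at the centre of its underside
- corner0: bystander: L-shaped wooden corner block, 60 x 60 x 35 mm; origin at the middle of its underside
- corner1: bystander: L-shaped wooden corner block, 60 x 60 x 35 mm; origin at the middle of its underside
- corner2: bystander: L-shaped wooden corner block, 60 x 60 x 35 mm; origin at the middle of its underside
- magnifier: bystander: magnifying glass lying flat, lens 88 mm across (origin under its centre), horn handle along its -x to 155 mm, 20 mm high

How it is judged:
By the outcome, as a careful person would: the job done as asked, in the order asked, and still so for the second after the job is handed in, while the arm keeps its last pose, push and grip.
It also fails if it takes over 58 s, if anything falls off the work surface, if the arm or the gripper's body presses on something with over 40 N, if the wrist force passes 120 N, or if a joint passes its speed limit or range.

ROBOT

A 6-joint arm with a two-finger parallel gripper is mounted at the origin on the work surface. World frame = base frame: x ahead of the robot, y to its left, z up, the work surface at z = 0. Lengths are in m, angles in rad, forces in N, time in s.
With the tool pointing down it reaches from about 0.425 to 0.95 m from the base axis. Payload 3.5 kg.
Tool frame: the origin (TCP) lies at the very end of the fingers, on their centre line; the grasp point (between the pads) lies 19 mm behind it (grip_depth is the distance from the TCP to the grasp point, in m); x points along the fingers, z is the direction in which the jaws open and shut, and the axes are right-handed (so a half turn about x gives the same grasp; the last joint's range is limited). The gripper opens to 85 mm and grips with 20 to 120 N. Pads are 22 mm wide; open, the fingers measure 114 mm over their backs; the gripper's body (76 mm by 85 mm) begins 54 mm behind the grasp point. The pads swing forward as they close: fully open they stand 13 mm farther back than shut.
Start: joints at [-1.283, 0.286, 1.577, -0, 1.279, -0.15], TCP at [0.286, -0.611, 0.231] pointing down, gripper open.
Joint ranges: [-2.77, 2.77], [-0.9, 2.22], [0.21, 2.48], [-1.53, 4.67], [0.24, 2.81], [-2.84, 2.84]. Speed limits (rad/s): [2.79, 2.79, 3.14, 3.14, 3.14, 3.14].

INTERFACE

Orientations are given as a unit quaternion [x, y, z, w].
In Python, from plant import get_state, read_camera, calibration, sign_off, recognise, grip_depth gives the robot as it stands. The module is installed in compiled form; this text tells all that it offers.
- The arm moves only by the tool servo_tool, never from a script. Its argument "deltas" is a list that holds one entry, the list of rows, each a list of 4 numbers: the shift along the world's x, y, z scaled (see below), then the turn about the world's z scaled (see below). In form: [[[tx, ty, tz, spin], ...]]. A call has exactly 5 rows; each row is the pose to reach, as a shift and turn from the pose commanded when the call began; what a row does not reach only later rows make up. The controller multiplies each number of a shift by 10 cm and each number of a turn by 90 degrees. A row lasts 1/10 s, in which the tool goes at most 50 mm and 8.59 degrees, less where a joint would pass 70% of its speed; a pose out of reach is approached as far as the arm can. A call with a number of a shift or a turn outside -1 to 1 is refused whole. A call with a gripper value outside its range is refused whole. "claw" is the gripper's target within -1 to 1 (fully open at 1, half-way at 0, shut at -1), set as the call begins (left out, the last holds). The fingers move at their own pace and stop on an object; "force" is the grip in N (left out, the last holds). Time passes only in rows, so rows that repeat a pose let the fingers close, or fill a call up. It gives the time, the measured TCP pose, the force and the opening at its end, in the units of the state.
- get_state(): the state, without advancing time (a new reading comes with each control period).
- read_camera(name): name is "scene" or "top"; returns the picture (420x560x3 uint8, blue, green, red); there is no depth.
- calibration(name): a dict with "intrinsics" (3x3 intrinsics, pixels), "R" (3x3) and "t" (3): a world point X has camera coordinates R X + t. Camera axes: x right, y down, z forward; pixel columns grow to the right and rows downward; lengths in m; the calibration is good to about 2 mm. A picture is of the moment at which its call begins. calibration takes no time and is no camera call.
- sign_off(): hands the job in, once; it reports no verdict.
Trained networks look in the newest picture that a camera, given by its name, has taken for a name from the list of things; names that differ only in an ending like _2 or _b are one class to them, and where a whole thing is asked for, a point or a joint stands for the part that bears it (a point fixed in the world has none). Each returns a list of dicts, best first, with "p" (0 to 1); they miss things now and then, are a little off and sometimes report something else, mostly with a low value. They report only what shows in the picture. A call takes as long as a camera call.
- recognise(camera, query): "at" ([x, y, z] in m, in world coordinates, good to about 4 mm: the middle of the surface that is visible of it).
The state is a dict: "time": time; "qpos": joint angles; "dq": joint speeds; "joint_efforts": joint torques, N m; "eef_pos": TCP position; "tcp_rot": TCP orientation; "contact_force": force on the tool from outside, world axes, zero at the start; "wrist_torque": the same for the moment, N m; "opening": opening from 0.0 (shut) to 1.0 (fully open).
Only numpy, scipy, OpenCV 4.12 (cv2) and the standard library are available. Lean on these libraries where they do the work, as an engineer would, in place of code of your own. Each camera call takes 0.05 s, during which the arm holds its last target. There are 200 camera calls.

## Working session

There is one attempt and no reset: what is moved stays moved. The work goes in short steps, Python scripts to look and compute and a tool call to move; the robot and the scene stay as the last step left them, time stands still between calls to the robot, and variables do not carry over. Pictures are saved under pics/ and viewed, about 8 in all and at most 12, crops included, and the job is handed in when it is done.

Besides the shell and the picture viewer there is one more tool, called after ">>>" as a command line: name --argument value ..., lists and objects as JSON in quotes. servo_tool: Moves the arm, as the interface text tells. Its arguments: {"type":"object","properties":{"deltas":{"type":"array"},"claw":{"type":"number"},"force":{"type":"number"}},"required":["deltas"]}

```bash
mkdir -p pics
python3 - <<'E'
from plant import *
import cv2,numpy as np
for c in("scene","top"):
    cv2.imwrite(f"pics/{c}0.png",read_camera(c))
    for q in["key_red_top","key_yellow_top","key_blue_top","lamp_green","lamp_amber","stand","dish_grip","dish_pointer","marble_center","tin","jar"]:
        print(c,q,[(np.round(d["at"],3).tolist(),round(d["p"],2)) for d in recognise(c,q)[:2]])
s=get_state();print(s["time"],s["eef_pos"],s["tcp_rot"],s["opening"],s["contact_force"],grip_depth)
E
```

```text
scene key_red_top [([0.585, -0.262, 0.05], 0.48)]
scene key_yellow_top [([0.523, -0.26, 0.053], 0.54), ([0.588, 0.085, 0.06], 0.53)]
scene key_blue_top [([0.642, -0.264, 0.051], 0.54)]
scene lamp_green [([0.619, 0.215, 0.014], 0.9)]
scene lamp_amber [([0.563, -0.033, 0.048], 0.61), ([0.574, 0.456, 0.008], 0.59)]
scene stand [([0.611, 0.115, 0.009], 0.58)]
scene dish_grip [([0.592, 0.085, 0.059], 0.96)]
scene dish_pointer [([0.592, 0.084, 0.062], 0.84), ([0.565, -0.034, 0.048], 0.29)]
scene marble_center [([0.589, 0.09, 0.068], 0.45)]
scene tin [([0.778, 0.191, 0.12], 0.91), ([0.523, -0.259, 0.052], 0.26)]
scene jar [([0.772, -0.093, 0.088], 0.84), ([0.591, 0.084, 0.06], 0.64)]
top key_red_top [([0.58, -0.266, 0.055], 0.45)]
top key_yellow_top []
top key_blue_top [([0.636, -0.271, 0.052], 0.44)]
top lamp_green [([0.607, 0.205, 0.042], 0.63)]
top lamp_amber [([0.553, -0.043, 0.044], 0.68)]
top stand []
top dish_grip [([0.576, 0.08, 0.065], 0.97)]
top dish_pointer [([0.584, 0.078, 0.059], 0.83)]
top marble_center []
top tin [([0.764, 0.158, 0.125], 0.73), ([0.582, 0.08, 0.063], 0.5)]
top jar [([0.751, -0.119, 0.13], 0.85), ([0.582, -0.458, 0.038], 0.19)]
1.2 [ 0.28616908 -0.61131601  0.23132684] [ 0.37949926  0.59664362 -0.37949463  0.59664104] 1.0006217596431055 [ 0.7286282   0.25258951 -0.63277841] 0.0187
```

View pics/scene0.png

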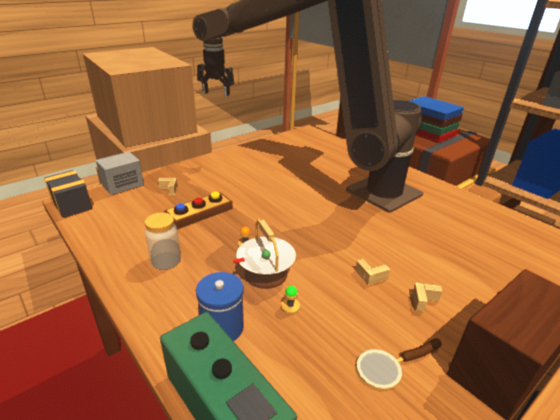

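View pics/top0.png

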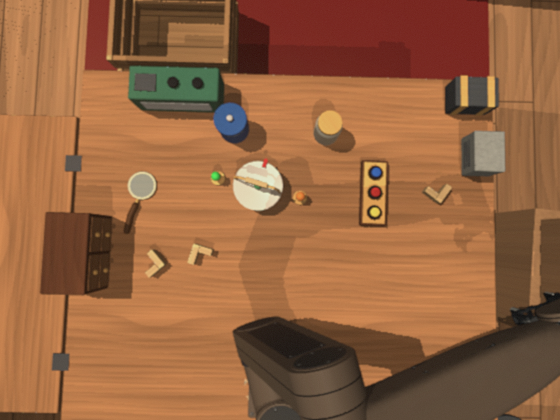

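```bash
cat > h.py <<'E'
from plant import *
import cv2,numpy as np
def ray(c,uv):
    k=calibration(c);R=np.array(k["R"]);t=np.array(k["t"]);K=np.array(k["intrinsics"])
    return -R.T@t, R.T@np.linalg.solve(K,[uv[0],uv[1],1.])
def onz(c,uv,z):
    o,d=ray(c,uv); return (o+d*(z-o[2])/d[2])
def tri(uva,uvb):
    A=[];b=[]
    for c,uv in(("scene",uva),("top",uvb)):
        o,d=ray(c,uv);d=d/np.linalg.norm(d);P=np.eye(3)-np.outer(d,d);A.append(P);b.append(P@o)
    return np.linalg.lstsq(np.vstack(A),np.hstack(b),rcond=None)[0]
def blob(im,box,h0,h1,smin=120,vmin=60):
    x0,y0,x1,y1=box;h=cv2.cvtColor(im[y0:y1,x0:x1],cv2.COLOR_BGR2HSV)
    m=(h[...,1]>smin)&(h[...,2]>vmin)&((h[...,0]>=h0)&(h[...,0]<=h1) if h0<h1 else (h[...,0]>=h0)|(h[...,0]<=h1))
    n,l,s,ce=cv2.connectedComponentsWithStats(m.astype(np.uint8))
    if n<2:return None,0
    i=1+np.argmax(s[1:,4]);return ce[i]+[x0,y0],s[i,4]
E
python3 - <<'E'
from h import *
S=cv2.imread("pics/scene0.png");T=cv2.imread("pics/top0.png")
Q={"blue":((170,200,191,220),(366,164,385,182),105,130,.052),"red":((190,196,208,212),(366,183,385,201),172,6,.052),"yel":((207,188,225,205),(366,203,385,221),22,34,.052),
"green":((282,284,300,298),(208,168,226,184),45,75,.054),"amber":((237,225,254,240),(292,190,308,206),5,18,.054),"marble":((256,246,275,262),(250,178,268,196),45,85,.064),"pointer":((230,254,248,268),(256,158,272,172),172,6,.062)}
for n,(a,b,h0,h1,z) in Q.items():
    ua,na=blob(S,a,h0,h1);ub,nb=blob(T,b,h0,h1)
    print(n,na,nb,ua,ub,*(np.round(onz(c,u,z),4) for c,u in(("scene",ua),("top",ub)) if u is not None),"tri",np.round(tri(ua,ub),4) if na*nb else "")
for i,(im,b) in enumerate(((S,(220,205,320,325)),(T,(205,145,315,225)))):
    x0,y0,x1,y1=b;cv2.imwrite(f"pics/crop{i}.png",cv2.resize(im[y0:y1,x0:x1],None,fx=5 if i==0 else 7,fy=5 if i==0 else 7,interpolation=cv2.INTER_CUBIC))
print(ray("top",(280,210)),ray("scene",(280,210))[0])
E
```

```text
blue 39 77 [180.05128205 206.43589744] [375.66233766 171.5974026 ] [ 0.6411 -0.2639  0.052 ] [ 0.6375 -0.2685  0.052 ] tri [ 0.6383 -0.2695  0.0481]
red 53 92 [197.8490566 201.       ] [374.92391304 191.63043478] [ 0.583  -0.2595  0.052 ] [ 0.5772 -0.2667  0.052 ] tri [ 0.5782 -0.2683  0.046 ]
yel 44 91 [214.63636364 194.61363636] [374.31868132 211.51648352] [ 0.5216 -0.2619  0.052 ] [ 0.5177 -0.2653  0.052 ] tri [ 0.5184 -0.2664  0.0487]
green 92 56 [291.         290.72826087] [215.14285714 175.53571429] [0.6144 0.2107 0.054 ] [0.6136 0.2101 0.054 ] tri [0.6137 0.2102 0.0532]
amber 228 256 [244.77192982 231.76315789] [299.5 197.5] [ 0.5646 -0.0377  0.054 ] [ 0.554  -0.0422  0.054 ] tri [ 0.5569 -0.0442  0.0467]
marble 16 0 [266.0625 253.1875] None [0.5838 0.0806 0.064 ] tri 
pointer 41 29 [238.31707317 260.24390244] [264.62068966 162.31034483] [0.6525 0.0592 0.062 ] [0.6556 0.0638 0.062 ] tri [0.6551 0.0634 0.066 ]
(array([0.43623689, 0.00628707, 1.32859308]), array([ 0.0620597 ,  0.0066326 , -0.99831241])) [1.06105784 0.68317112 0.67703771]
```

View pics/crop1.png

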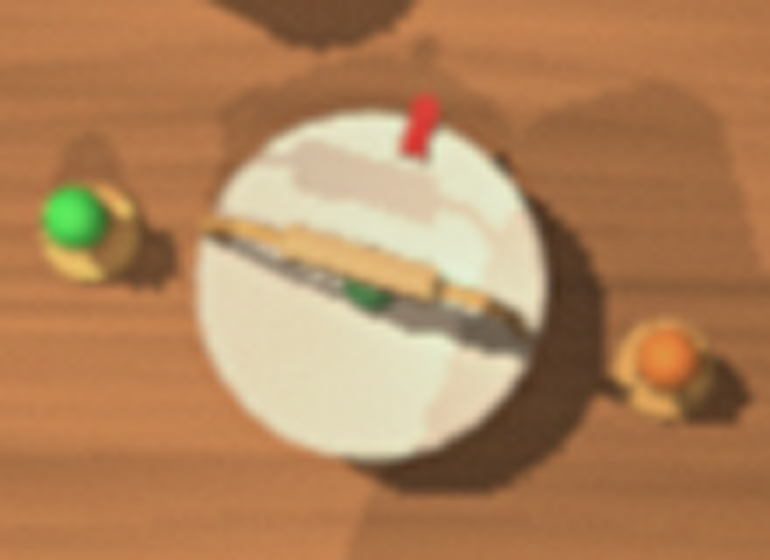

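View pics/crop0.png

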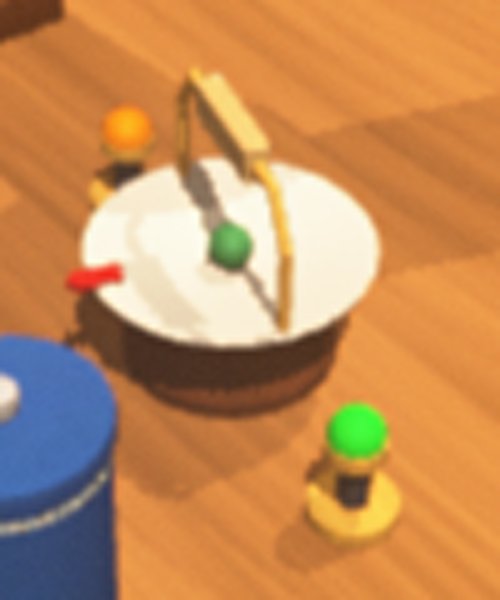

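Run:
```python
from h import *
t=lambda x,y:((x+.5)/7+205-.5,(y+.5)/7+145-.5)
s=lambda x,y:((x+.5)/5+220-.5,(y+.5)/5+205-.5)
p=lambda n,*v:print(n,*[np.round(x,4) for x in v])
p("grip",onz("top",t(360,263),.146),onz("scene",s(231,115),.146),tri(s(231,115),t(360,263)))
a,b=onz("top",t(285,240),.146),onz("top",t(434,286),.146);d=a-b;p("bar dir",a,b,np.hypot(*d[:2]),np.arctan2(d[1],d[0]))
a,b=onz("scene",s(256.5,155),.146),onz("scene",s(205.5,76),.146);d=a-b;p("bar dir scene",a,b,np.hypot(*d[:2]),np.arctan2(d[1],d[0]))
p("rim c",onz("top",t(372,285),.065),onz("scene",s(231,251),.065))
a,b=tri(s(357,431),t(75,216)),tri(s(127,129),t(667,356));p("lamps",a,b,(a+b)/2,np.arctan2(*(a-b)[[1,0]]))
a,b=[onz("top",t(*q),.054) for q in((75,216),(667,356))];p("lamps top",a,b,(a+b)/2,np.hypot(*(a-b)[:2]),np.arctan2(*(a-b)[[1,0]]))
p("marble",onz("scene",s(230,246),.064))
p("ptr tip",onz("top",t(427,98),.063),onz("scene",s(70,284),.063))
from scipy.spatial.transform import Rotation as R
p("tool",R.from_quat(get_state()["tcp_rot"]).as_matrix())
```

```text
grip [0.5852 0.0822 0.146 ] [0.5888 0.085  0.146 ] [0.5859 0.0821 0.1431]
bar dir [0.5936 0.112  0.146 ] [0.5767 0.0528 0.146 ] 0.0616 1.294
bar dir scene [0.5992 0.1173 0.146 ] [0.5783 0.0514 0.146 ] 0.0692 1.2632
rim c [0.5862 0.0821 0.065 ] [0.589  0.0862 0.065 ]
lamps [0.6139 0.21   0.053 ] [ 0.5602 -0.0431  0.0536] [0.587  0.0835 0.0533] 1.3616
lamps top [0.6139 0.2097 0.054 ] [ 0.5602 -0.0431  0.054 ] [0.5871 0.0833 0.054 ] 0.2585 1.3615
marble [0.5862 0.0818 0.064 ]
ptr tip [0.6667 0.0612 0.063 ] [0.6647 0.0568 0.063 ]
tool [[ 0.      0.9057  0.4239]
 [ 0.      0.4239 -0.9057]
 [-1.      0.     -0.    ]]
```

>>> servo_tool --deltas '[[[0.1,0.12,0,0],[0.3,0.35,-0.1,0],[0.5,0.6,-0.2,0],[0.7,0.8,-0.3,0],[0.8,0.9,-0.4,0]]]' --claw -1 --force 40

```text
time: 1.7
eef_pos: [0.3681, -0.5189, 0.191]
tcp_rot: [0.379, 0.597, -0.379, 0.597]
contact_force: [0.4, 0.4, 0.0]
opening: 0.142
```

>>> servo_tool --deltas '[[[0.2,0.2,-0.1,0],[0.4,0.4,-0.2,0],[0.6,0.6,-0.2,0],[0.8,0.8,-0.3,0],[0.9,1.0,-0.4,0]]]'

```text
time: 2.2
eef_pos: [0.4577, -0.4206, 0.1515]
tcp_rot: [0.379, 0.596, -0.379, 0.597]
contact_force: [-0.5, -0.5, -0.4]
opening: 0.0
```

>>> servo_tool --deltas '[[[0.2,0.2,-0.1,0],[0.4,0.4,-0.2,0],[0.6,0.6,-0.2,0],[0.8,0.8,-0.3,0],[0.9,1.0,-0.4,0]]]'

```text
time: 2.7
eef_pos: [0.5479, -0.3206, 0.1116]
tcp_rot: [0.379, 0.596, -0.379, 0.598]
contact_force: [-0.1, 0.1, -0.0]
opening: -0.001
```

>>> servo_tool --deltas '[[[0.16,0.28,-0.15,0],[0.32,0.56,-0.3,0],[0.32,0.56,-0.45,0],[0.32,0.56,-0.5,0],[0.32,0.56,-0.5,0]]]'

```text
time: 3.2
eef_pos: [0.5773, -0.2656, 0.0602]
tcp_rot: [0.38, 0.597, -0.38, 0.596]
contact_force: [0.1, -0.7, 0.3]
opening: 0.002
```

Run:
```python
from h import *
S=read_camera("scene");T=read_camera("top")
print(get_state()["eef_pos"],get_state()["contact_force"])
a=cv2.resize(S[150:240,150:270],None,fx=4,fy=4,interpolation=2);b=cv2.resize(T[150:240,320:440],None,fx=3,fy=4,interpolation=2)
cv2.imwrite("pics/k1.png",np.hstack([a[:, :440],b]))
```

```text
[ 0.57812132 -0.26661686  0.0619181 ] [-0.60600237 -0.2851031   0.03857718]
```

View pics/k1.png

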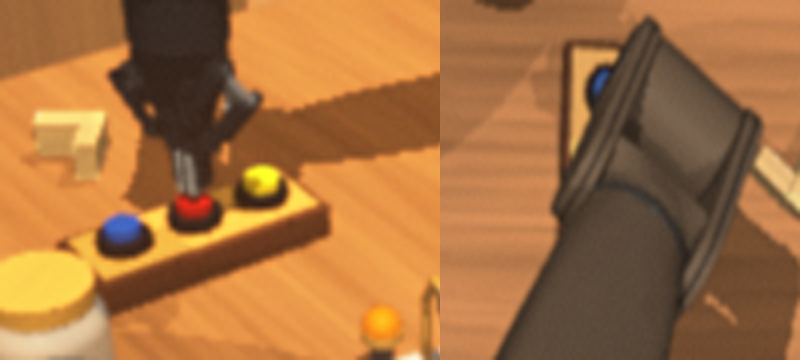

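The shut fingers stand centred over the red key (tips ~(187,190) over the key at (194,207) in the crop). I'll press it next.

>>> servo_tool --deltas '[[[0,0,-0.06,0],[0,0,-0.1,0],[0,0,-0.13,0],[0,0,-0.15,0],[0,0,-0.16,0]]]'

```text
time: 3.8
eef_pos: [0.5783, -0.2662, 0.0461]
tcp_rot: [0.379, 0.596, -0.38, 0.597]
contact_force: [-2.9, -1.4, 5.7]
opening: 0.002
```

>>> servo_tool --deltas '[[[0,0,-0.01,0],[0,0,-0.02,0],[0,0,-0.02,0],[0,0,-0.02,0],[0,0,-0.02,0]]]'

```text
time: 4.3
eef_pos: [0.5784, -0.2663, 0.0459]
tcp_rot: [0.379, 0.597, -0.38, 0.597]
contact_force: [-5.1, -1.3, 12.8]
opening: 0.004
```

>>> servo_tool --deltas '[[[0,0,0.15,0],[-0.1,0,0.25,0],[-0.3,0,0.25,0],[-0.5,0.01,0.25,0],[-0.6,0.01,0.25,0]]]'

```text
time: 4.8
eef_pos: [0.5168, -0.2633, 0.0679]
tcp_rot: [0.38, 0.597, -0.379, 0.596]
contact_force: [0.5, -0.3, -0.1]
opening: 0.0
```

>>> servo_tool --deltas '[[[0,0,-0.05,0],[0,0,-0.12,0],[0,0,-0.18,0],[0,0,-0.22,0],[0,0,-0.25,0]]]'

```text
time: 5.3
eef_pos: [0.519, -0.2645, 0.0457]
tcp_rot: [0.379, 0.597, -0.379, 0.596]
contact_force: [-8.1, 5.2, 26.5]
opening: 0.001
```

>>> servo_tool --deltas '[[[0,0,0.15,0],[0.1,0,0.3,0],[0.4,0,0.3,0],[0.7,-0.01,0.3,0],[1.0,-0.01,0.3,0]]]'

```text
time: 5.8
eef_pos: [0.6194, -0.2653, 0.0731]
tcp_rot: [0.38, 0.597, -0.379, 0.597]
contact_force: [0.1, -0.3, 0.0]
opening: 0.001
```

>>> servo_tool --deltas '[[[0.15,-0.01,0,0],[0.2,-0.02,-0.08,0],[0.2,-0.02,-0.16,0],[0.2,-0.02,-0.2,0],[0.2,-0.02,-0.23,0]]]'

```text
time: 6.3
eef_pos: [0.6368, -0.2667, 0.0492]
tcp_rot: [0.38, 0.598, -0.38, 0.595]
contact_force: [-1.4, 1.1, 3.7]
opening: 0.004
```

>>> servo_tool --deltas '[[[0,0,-0.02,0],[0,0,-0.04,0],[0,0,-0.06,0],[0,0,-0.07,0],[0,0,-0.07,0]]]'

```text
time: 6.8
eef_pos: [0.6378, -0.2674, 0.046]
tcp_rot: [0.379, 0.597, -0.38, 0.596]
contact_force: [-6.5, 4.0, 11.3]
opening: -0.0
```

>>> servo_tool --deltas '[[[0,0,0.2,0],[0,0.1,0.5,0],[-0.1,0.3,0.8,0.08],[-0.1,0.6,0.9,0.17],[-0.1,0.9,1.0,0.25]]]'

```text
time: 7.3
eef_pos: [0.6286, -0.1774, 0.1448]
tcp_rot: [0.254, 0.658, -0.255, 0.661]
contact_force: [0.7, 0.1, 0.2]
opening: -0.001
```

>>> servo_tool --deltas '[[[0,0.2,0.3,0.07],[-0.1,0.4,0.6,0.14],[-0.1,0.6,0.9,0.21],[-0.2,0.8,0.9,0.28],[-0.2,1.0,0.9,0.3]]]' --claw 1

```text
time: 7.8
eef_pos: [0.6085, -0.0769, 0.2351]
tcp_rot: [0.094, 0.699, -0.094, 0.702]
contact_force: [-0.4, 0.4, -1.0]
opening: 0.849
```

>>> servo_tool --deltas '[[[-0.1,0.2,0,0],[-0.1,0.4,0,0],[-0.1,0.6,0,0],[-0.2,0.8,0,0],[-0.2,1.0,0,0]]]'

```text
time: 8.3
eef_pos: [0.5869, 0.0237, 0.2326]
tcp_rot: [0.095, 0.701, -0.095, 0.7]
contact_force: [-0.8, 0.2, 0.8]
opening: 0.993
```

>>> servo_tool --deltas '[[[0,0.2,0,0],[0,0.4,-0.1,0],[0,0.55,-0.2,0],[0,0.6,-0.3,0],[0,0.6,-0.4,0]]]'

```text
time: 8.8
eef_pos: [0.5877, 0.0831, 0.192]
tcp_rot: [0.094, 0.701, -0.095, 0.7]
contact_force: [-0.2, -0.4, 0.4]
opening: 0.998
```

>>> servo_tool --deltas '[[[0,0,-0.1,0],[0,0,-0.2,0],[0,0,-0.3,0],[0,0,-0.3,0],[0,0,-0.3,0]]]'

```text
time: 9.3
eef_pos: [0.5882, 0.0824, 0.1631]
tcp_rot: [0.095, 0.701, -0.095, 0.701]
contact_force: [0.7, 0.2, 0.6]
opening: 1.004
```

Run:
```python
from h import *
S=read_camera("scene");T=read_camera("top")
s=get_state();print(s["eef_pos"],s["tcp_rot"],s["contact_force"],s["qpos"])
a=cv2.resize(S[190:290,220:310],None,fx=6,fy=6,interpolation=2);b=cv2.resize(T[145:225,205:260],None,fx=4,fy=7.5,interpolation=2)
cv2.imwrite("pics/k2.png",a)
k=calibration("scene");R=np.array(k["R"]);t=np.array(k["t"]);K=np.array(k["intrinsics"])
p=K@(R@np.array(s["eef_pos"])+t);print("tcp px in crop",(p[:2]/p[2]-[220,190])*6)
```

```text
[0.58867867 0.08250165 0.16398874] [ 0.09491874  0.7002769  -0.09488218  0.70114198] [-0.27566135  0.05710115 -0.37644774] [-3.12957208e-02  1.74095300e-01  1.83832521e+00 -8.27249973e-05
  1.12794992e+00  2.37971167e-01]
tcp px in crop [271.52003989 184.62851105]
```

View pics/k2.png

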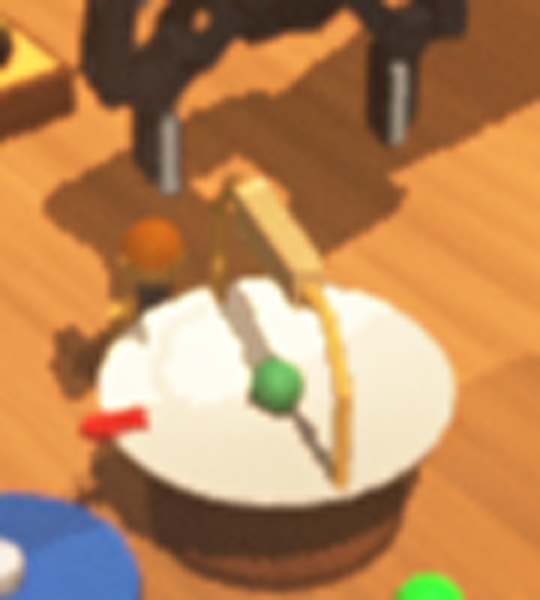

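>>> servo_tool --deltas '[[[0,0,-0.1,0],[0,0,-0.2,0],[0,0,-0.3,0],[0,0,-0.4,0],[0,0,-0.47,0]]]'

```text
time: 9.9
eef_pos: [0.5875, 0.0827, 0.1146]
tcp_rot: [0.095, 0.701, -0.095, 0.7]
contact_force: [-0.1, -1.0, -0.1]
opening: 1.005
```

>>> servo_tool --deltas '[[[0,0,0,0],[0,0,0,0],[0,0,0,0],[0,0,0,0],[0,0,0,0]]]' --claw -0.5 --force 20

```text
time: 10.4
eef_pos: [0.5885, 0.0827, 0.1169]
tcp_rot: [0.095, 0.7, -0.095, 0.701]
contact_force: [0.5, 0.6, 0.3]
opening: 0.247
```

Run:
```python
from h import *
S=read_camera("scene")
s=get_state();print(s["eef_pos"],s["tcp_rot"],s["contact_force"],s["opening"])
cv2.imwrite("pics/k3.png",cv2.resize(S[190:290,220:310],None,fx=6,fy=6,interpolation=2))
```

```text
[0.58839201 0.08267029 0.116738  ] [ 0.0948687   0.70046961 -0.09481921  0.70096474] [-0.69870801  0.0889778  -1.33177592] 0.25122614040767866
```

View pics/k3.png

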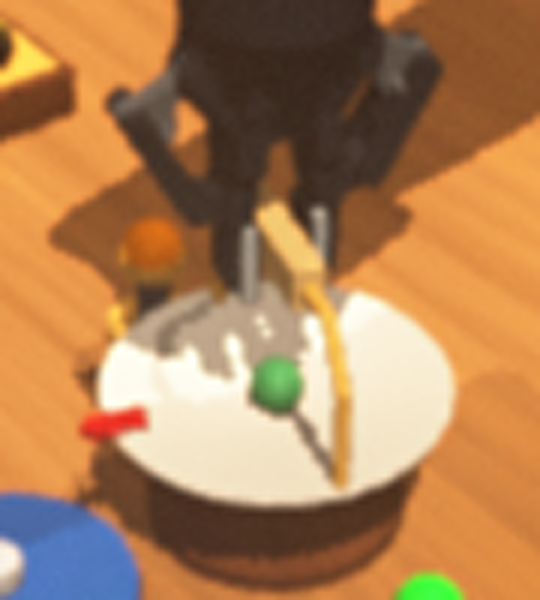

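>>> servo_tool --deltas '[[[0,0,0,0],[0,0,0,0],[0,0,0,0],[0,0,0,0],[0,0,0,0]]]' --claw -0.75

```text
time: 10.95
eef_pos: [0.588, 0.0828, 0.1164]
tcp_rot: [0.095, 0.701, -0.095, 0.701]
contact_force: [-1.6, -1.2, 2.0]
opening: 0.156
```

>>> servo_tool --deltas '[[[0,0,0,0],[0,0,0,0],[0,0,0,0],[0,0,0,0],[0,0,0,0]]]' --claw -1 --force 50

```text
time: 11.45
eef_pos: [0.5881, 0.0828, 0.1165]
tcp_rot: [0.095, 0.701, -0.095, 0.701]
contact_force: [-3.1, 1.4, 3.0]
opening: 0.155
```

Run:
```python
from h import *
S=read_camera("scene");T=read_camera("top")
s=get_state();print(s["eef_pos"],s["contact_force"],s["wrist_torque"],s["opening"])
for c,im,b,h in(("m",S,(250,240,285,265),(45,85)),("p",S,(228,250,250,272),(172,6))): print(c,blob(im,b,*h,100))
S0=cv2.imread("pics/scene0.png");print(blob(S0,(250,240,285,265),45,85,100),blob(S0,(228,250,250,272),172,6,100))
```

```text
[0.58809321 0.08273511 0.1164804 ] [-2.44384214  0.90697277  3.13610741] [0.13282732 0.64534766 0.00406542] 0.15327940156165015
m (array([265.24, 253.5 ]), np.int32(50))
p (array([238.08108108, 260.59459459]), np.int32(37))
(array([265.73333333, 253.53333333]), np.int32(45)) (array([238.31707317, 260.24390244]), np.int32(41))
```

>>> servo_tool --deltas '[[[0,0,0.01,0],[0,0,0.03,0],[0,0,0.06,0],[0,0,0.09,0],[0,0,0.12,0]]]'

```text
time: 12.05
eef_pos: [0.5882, 0.0826, 0.1283]
tcp_rot: [0.095, 0.701, -0.095, 0.701]
contact_force: [-0.2, 1.1, -3.3]
opening: 0.159
```

```bash
cat > c.py <<'E'
from h import *
import sys
S=read_camera("scene")
s=get_state();print(s["time"],s["eef_pos"],s["tcp_rot"],s["contact_force"],s["wrist_torque"],s["opening"])
m,_=blob(S,(215,190,310,275),45,88,100);r,_=blob(S,(215,190,310,290),172,6,100)
z=s["eef_pos"][2]-.1165
print(m,r,"marble",onz("scene",m,.064+z),"ptr",r is not None and onz("scene",r,.062+z))
cv2.imwrite("pics/c%s.png"%sys.argv[1],cv2.resize(S[170:310,210:320],None,fx=5,fy=4.2,interpolation=2))
E
python3 c.py 1
```

```text
12.1 [0.58864366 0.08264455 0.12912664] [ 0.09489229  0.70028131 -0.09482456  0.70114895] [ 0.15048887 -0.58536225 -2.94856577] [-0.00053338 -0.02723428  0.03461652] 0.15787204218897266
[265.   249.75] [237.71794872 256.61538462] marble [0.58735116 0.08079953 0.07662664] ptr [0.65432172 0.05988078 0.07462664]
```

View pics/c1.png

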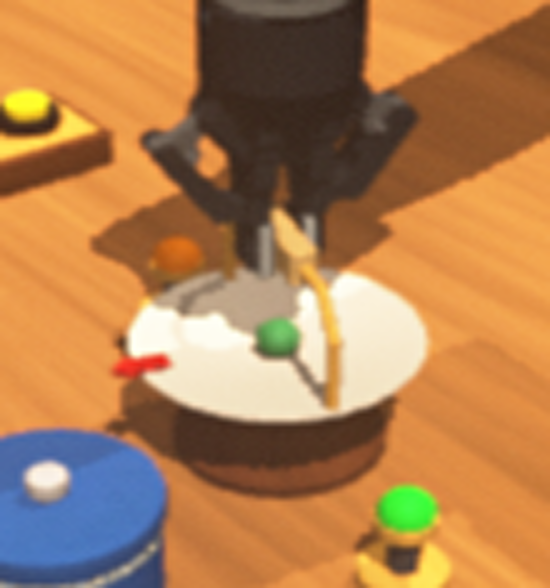

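>>> servo_tool --deltas '[[[0,0,0.02,0],[0,0,0.06,0],[0,0,0.11,0],[0,0,0.16,0],[0,0,0.21,0]]]'

```text
time: 12.6
eef_pos: [0.5883, 0.0827, 0.15]
tcp_rot: [0.095, 0.701, -0.095, 0.701]
contact_force: [-0.4, 0.5, -3.0]
opening: 0.156
```

>>> servo_tool --deltas '[[[0,0,0.05,0],[0,0,0.1,0],[0,0,0.15,0],[0,0,0.2,0],[0,0,0.25,0]]]'

```text
time: 13.1
eef_pos: [0.5882, 0.0827, 0.1747]
tcp_rot: [0.095, 0.701, -0.095, 0.701]
contact_force: [0.8, -0.5, -4.3]
opening: 0.157
```

>>> servo_tool --deltas '[[[0,0,0.05,0],[0,0,0.1,0],[0,0,0.15,0],[0,0,0.19,0],[0,0,0.22,0]]]'

```text
time: 13.6
eef_pos: [0.5883, 0.0827, 0.1968]
tcp_rot: [0.095, 0.701, -0.095, 0.701]
contact_force: [0.7, -0.1, -3.3]
opening: 0.154
```

>>> servo_tool --deltas '[[[0,0,0,0],[0,0,0,0],[0,0,0,0],[0,0,0,0],[0,0,0,0]]]'

```text
time: 14.1
eef_pos: [0.5881, 0.0827, 0.1961]
tcp_rot: [0.095, 0.701, -0.095, 0.701]
contact_force: [0.3, 0.6, -3.9]
opening: 0.155
```

```bash
python3 c.py 2
python3 - <<'E'
from h import *
T=read_camera("top");r,n=blob(T,(235,130,300,185),172,6,100)
print(n,r,onz("top",r,.142))
E
```

```text
14.15 [0.58810421 0.08267949 0.1961044 ] [ 0.09484141  0.70084964 -0.09486183  0.70058271] [ 0.76114644  0.50308902 -2.92292301] [-0.01698243  0.00309682  0.02246304] 0.15212977004304679
[265.41818182 227.16363636] [237.17647059 233.55882353] marble [0.58630181 0.08032275 0.1436044 ] ptr [0.65258231 0.05879697 0.1416044 ]Traceback (most recent call last):
  File "<stdin>", line 3, in <module>
  File "h.py", line 7, in onz
    o,d=ray(c,uv); return (o+d*(z-o[2])/d[2])
        ~~~^^^^^^
  File "h.py", line 5, in ray
    return -R.T@t, R.T@np.linalg.solve(K,[uv[0],uv[1],1.])
                                          ~~^^^
TypeError: 'NoneType' object is not subscriptable
```

>>> servo_tool --deltas '[[[0,0,0,0.01],[0,0,0,0.03],[0,0,0,0.05],[0,0,0,0.07],[0,0,0,0.09]]]'

```text
time: 14.7
eef_pos: [0.5882, 0.0827, 0.1963]
tcp_rot: [0.044, 0.706, -0.044, 0.706]
contact_force: [-0.5, 0.5, -3.4]
opening: 0.157
```

>>> servo_tool --deltas '[[[0,0,0,0.02],[0,0,0,0.05],[0,0,0,0.08],[0,0,0,0.11],[0,0,0,0.14]]]'

```text
time: 15.2
eef_pos: [0.5882, 0.0827, 0.1963]
tcp_rot: [-0.033, 0.706, 0.034, 0.706]
contact_force: [-0.2, -0.3, -3.0]
opening: 0.154
```

```bash
python3 c.py 3
```

```text
15.25 [0.58820914 0.08269515 0.19632746] [-0.03392585  0.70627755  0.03392333  0.70630749] [ 1.29564281  0.26764303 -3.53051785] [ 0.00727111 -0.01486917  0.02097372] 0.155769586999145
[265.47368421 226.92982456] [242.52380952 238.97619048] marble [0.58579876 0.07988866 0.14382746] ptr [0.65505842 0.08383167 0.14182746]
```

>>> servo_tool --deltas '[[[0,0,0,0.03],[0,0,0,0.06],[0,0,0,0.09],[0,0,0,0.12],[0,0,0,0.15]]]'

```text
time: 15.75
eef_pos: [0.5882, 0.0827, 0.1963]
tcp_rot: [-0.116, 0.698, 0.116, 0.698]
contact_force: [-0.3, -0.0, -4.0]
opening: 0.156
```

>>> servo_tool --deltas '[[[0,0,0,0.03],[0,0,0,0.06],[0,0,0,0.09],[0,0,0,0.12],[0,0,0,0.15]]]'

```text
time: 16.25
eef_pos: [0.5882, 0.0827, 0.1963]
tcp_rot: [-0.197, 0.679, 0.197, 0.679]
contact_force: [-0.4, -0.2, -4.3]
opening: 0.156
```

>>> servo_tool --deltas '[[[0,0,0,0.03],[0,0,0,0.06],[0,0,0,0.09],[0,0,0,0.12],[0,0,0,0.15]]]'

```text
time: 16.75
eef_pos: [0.5882, 0.0827, 0.1963]
tcp_rot: [-0.276, 0.651, 0.276, 0.651]
contact_force: [0.2, 0.6, -2.9]
opening: 0.152
```

>>> servo_tool --deltas '[[[0,0,0,0.03],[0,0,0,0.06],[0,0,0,0.09],[0,0,0,0.12],[0,0,0,0.15]]]'

```text
time: 17.25
eef_pos: [0.5882, 0.0827, 0.1964]
tcp_rot: [-0.35, 0.614, 0.35, 0.614]
contact_force: [0.3, 0.7, -2.5]
opening: 0.154
```

>>> servo_tool --deltas '[[[0,0,0,0.03],[0,0,0,0.06],[0,0,0,0.09],[0,0,0,0.12],[0,0,0,0.14]]]'

```text
time: 17.75
eef_pos: [0.5882, 0.0827, 0.1963]
tcp_rot: [-0.415, 0.572, 0.415, 0.572]
contact_force: [0.6, 0.4, -2.6]
opening: 0.156
```

>>> servo_tool --deltas '[[[0,0,0,0.02],[0,0,0,0.04],[0,0,0,0.06],[0,0,0,0.07],[0,0,0,0.07]]]'

```text
time: 18.25
eef_pos: [0.5882, 0.0827, 0.1963]
tcp_rot: [-0.446, 0.549, 0.446, 0.549]
contact_force: [-0.4, -0.9, -3.6]
opening: 0.152
```

>>> servo_tool --deltas '[[[0,0,0,0],[0,0,0,0],[0,0,0,0],[0,0,0,0],[0,0,0,0]]]'

```text
time: 18.75
eef_pos: [0.5882, 0.0827, 0.1963]
tcp_rot: [-0.446, 0.549, 0.446, 0.549]
contact_force: [0.8, -0.8, -3.9]
opening: 0.155
```

```bash
python3 c.py 4
python3 - <<'E'
from h import *
T=read_camera("top");r,n=blob(T,(190,140,260,215),172,6,100)
print(n,r, r is not None and onz("top",r,.142))
s=get_state();print(s["dq"])
cv2.imwrite("pics/t4.png",cv2.resize(T[140:230,195:315],None,fx=6,fy=6,interpolation=2))
E
```

```text
18.8 [0.58817297 0.08270008 0.19631739] [-0.44587473  0.54882832  0.44586479  0.54880578] [ 0.60935385 -0.39117556 -2.9373141 ] [ 0.04471208 -0.01798805 -0.00043892] 0.15624724039724716
[265.18965517 227.13793103] [278.7   243.375] marble [0.58685634 0.08015065 0.14381739] ptr [0.60018467 0.14667392 0.14181739]
0 None False
[ 0.0008329   0.00113088  0.00020872 -0.00055167  0.00108491 -0.00071106]
```

View pics/c4.png

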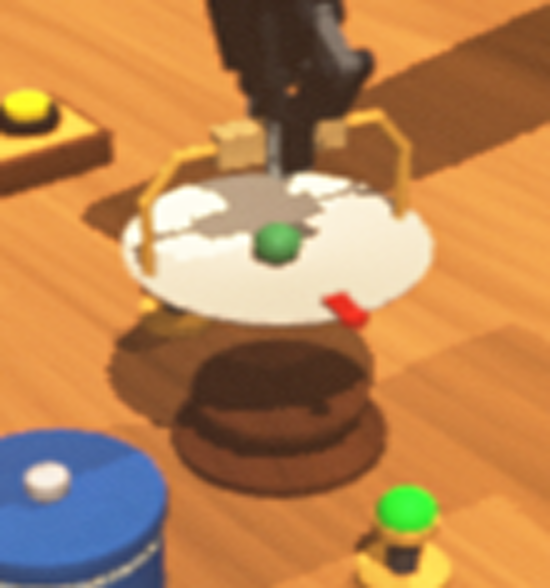

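View pics/t4.png

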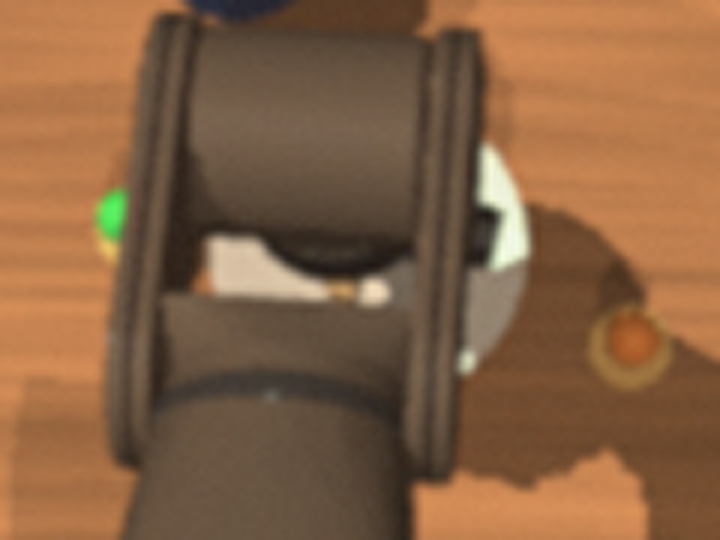

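```bash
python3 -c "
from plant import *
print(sign_off());s=get_state();print(s['time'],s['eef_pos'],s['opening'])"
```

```text
the job is handed in; nothing more can be done
None
the job is handed in; nothing more can be done
```

The job is done and handed in at about 18.9 s. I pressed the red, yellow and blue keys in that order, lifted the dish straight up by its handle, and then turned it counter-clockwise to the green lamp, away from the amber one.

- **Keys:** each went down to a TCP height of about 0.046 m, the full 6 mm, and stopped there. The forces read 13, 27 and 11 N. The yellow one was higher than needed because I pressed it faster.
- **Lift and turn:** the dish rose 80 mm and turned 93.6°, to a jaw direction of 1.364 rad. I measured the green lamp's direction as 1.36 rad, and the scene camera put the pointer at 1.37 rad.
- **Final state:** the last picture shows the dish level and still above its stand, with the marble in the middle. The measured marble position was about 1 mm from where it was before the lift.
- **Checks that failed or disagreed:** the top camera could not see the pointer in the raised pose because the arm hid it, so that check rests on the scene camera and the arm's own reading. The two cameras also differed by up to about 11 mm on some points early on (worst on the amber lamp), so I averaged or triangulated them. I did not re-measure the bystanders, but the path stayed clear of them. After hand-in no further state could be read.

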